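# Take the spinner cap off the hall fan

### The job

The small fan lies on its back on the hall console for cleaning: take off the red spinner cap that holds its blades; nobody knows whether its quick thread is left- or right-handed, so try turning it both ways until it has gone round about a quarter turn, then lift it straight off. Grip it gently (less than 25 N, the thin plastic cracks), do not lean on the fan, and leave the other things alone. Finish while still holding the cap in the gripper, motionless, at least 6 cm above where it sat.

Things in the scene. Friction and masses are not known exactly. Their poses are not given: they have to be found in the camera images.
- fan: Small white desk fan lying on its back, fixed (does not slide; blades and shaft are locked). Origin: on the console under the shaft; z up along the shaft. White housing d 92 mm, steel rear guard d 218 mm, rim 74 mm high; five blue blades reach 88 mm from the axis, at most 104 mm high. Neck and round foot (d 136 mm, on edge, top 136 mm high) point along its +x, out to 205 mm from the axis.
- hub_top (a point): Centre of the flat top of the fan's blue hub (d 58 mm), 115 mm above the console, where the cap sits. The quick thread of the shaft is hidden in the cap; its hand differs from fan to fan. The wrong way the cap stops hard after 10 to 30 degrees. The right way it turns easily and does not rise by itself: past about 70 degrees it lifts off freely, and it stops at 98 to 115 degrees.
- cap: Red ribbed plastic spinner cap, d 40 mm, 30 mm high, hollow below, about 30 g, seated on the hub. Origin: centre of its underside; z up; a white stripe on top runs from the centre along its +x, which starts within 6 degrees of the fan's +x. Until turned loose it lifts only about 1.5 mm. Any grasp yaw will do; 8 N of grip on each pad turns and lifts it.
- bowl: Green glass key bowl, d 120 mm, 50 mm high. Origin: centre of its underside. Leave alone.
- basket: Brown wicker letter basket with grey liner, 156 x 196 mm, 115 mm high with the letters. Origin: centre of its underside. Leave alone.
- keys: Black key fob with two keys, about 95 x 35 x 12 mm. Origin: underside of the fob. Leave alone.
- case: Brown spectacle case, 70 x 160 x 45 mm. Origin: centre of its underside. Leave alone.
- guard: The fan's round steel front guard lying flat, d 218 mm, 18 mm high. Origin: centre of its underside. Leave alone.
- screwdriver: Yellow-handled screwdriver lying along its x, about 200 mm long. Leave alone.
- spray: Spray can, d 52 mm, 150 mm high. Origin: centre of its underside. Leave alone.
Not all that is in view belongs to the job. Several things have the shape of the cap; the one meant has the colours described above.

How it is judged:
On the way:
1. the cap has been turned loose, at least 50 degrees, while still on the hub (angle between the x axis of cap and the x axis of fan, either way round above 0.87 rad and z of cap in the frame of fan below 0.127 m and horizontal distance between cap and fan below 0.005 m), for 0.1 s.
At the end, for the whole second after the job is handed in: The cap is off the fan, held still in the fingers (contact force above 1 N, speed below 0.03 m/s), its underside at least 55 mm above its seat on the hub, not touching the fan (z of cap in the frame of fan above 0.17 m and contact force between the fingers and cap above 1 N and contact force between cap and fan below 0.05 N and linear speed of cap below 0.03 m/s); the arm keeps its last pose, push and grip.
It fails at once if the cap was squeezed or wrenched too hard (over 60 N, both pads together) (contact force between the fingers and cap above 60 N).
It fails at once if the robot leaned on the fan (over 20 N) (contact force between any of the arm, the fingers and fan above 20 N).
It fails at once if another thing was pushed aside (over 2 cm) (distance of any of bowl, basket, keys, case, guard, screwdriver, spray from where it was at the start of the episode above 0.02 m).
It also fails if it takes over 51 s, if anything falls off the work surface, if the arm or the gripper's body presses on something with over 40 N, if the wrist force passes 120 N, or if a joint passes its speed limit or range.

### The arm

A 7-joint arm with a two-finger parallel gripper is mounted at the origin on the work surface. World frame = base frame: x ahead of the robot, y to its left, z up, the work surface at z = 0. Lengths are in m, angles in rad, forces in N, time in s.
With the tool pointing down it reaches from about 0.4 to 0.85 m from the base axis. Payload 10.4 kg.
Tool frame: the origin (TCP) lies on the centre line of the jaws, within the pads' length; the fingertips stand 17 mm ahead of it and the grasp point (between the pads) lies 2 mm behind it; z points along the fingers, y is the line along which they close (so a half turn about z gives the same grasp; the last joint's range is limited). The gripper opens to 85 mm and grips with 20 to 120 N. Pads are 22 mm wide; open, the fingers measure 114 mm over their backs; the gripper's body (76 mm by 85 mm) begins 54 mm behind the grasp point. The pads swing forward as they close: fully open they stand 13 mm farther back than shut.
Start: joints at [-1.343, 0.332, -0.065, 1.46, 0.022, 1.35, -0.088], TCP at [0.155, 0.605, 0.248] pointing down, gripper open.
Joint ranges: [-2.6, 2.6], [-0.5, 2.12], [-1.47, 1.34], [0.16, 2.42], [-1.27, 4.41], [0.06, 2.06], [-2.6, 2.6]. Speed limits (rad/s): [2.22, 2.22, 2.79, 2.79, 3.14, 3.14, 3.14].

### API

Orientations are given as a unit quaternion [x, y, z, w].
In Python, from workcell import get_obs, optics, job gives the robot as it stands. The module is installed in compiled form; this text tells all that it offers.
- The arm moves only by the tool send_rows, never from a script. Its argument "plan" is a list that holds one entry, the list of rows, each a list of 7 numbers: the turn, a rotation vector about the tool's x, y, z in units of 1.5 rad (1.0 is 1.5 rad), then the shift along the tool's x, y, z in units of 20 cm (1.0 is 20 cm), then the opening, from 0 (shut) to 1 (fully open). A call has 1 to 20 rows; each row shifts and turns the commanded pose from where the row before left it, along the tool's axes as they then stand; what a row does not reach is not made up. A row lasts 1/12 s, in which the tool goes at most 41.7 mm and 7.16 degrees, less where a joint would pass 70% of its speed; a pose out of reach is approached as far as the arm can. A call with a number of a shift or a turn outside -1 to 1 is refused whole. A call with a gripper value outside its range is refused whole. The fingers move at their own pace and stop on an object; "squeeze" is the grip in N (left out, the last holds). Time passes only in rows, so rows that do not move let the fingers close. It gives the time, the measured TCP pose, the force, the opening and the grip force at its end, in the units of the state.
- get_obs(): the state, without advancing time (a new reading comes with each control period).
- optics.camera(name): name is "scene" or "side" or "wrist"; returns the picture (384x512x3 uint8, red, green, blue); there is no depth.
- optics.get_calibration(name): a dict with "intrinsics" (3x3 intrinsics, pixels), "world_from_camera" (4x4, takes a point from camera to world coordinates); the wrist camera has in their place "T_tool_cam" (4x4, takes a point from camera to tool coordinates, whose origin is the TCP and whose axes are the flange's). Camera axes: x right, y up, looking along -z (the intrinsics and any distortion apply to the point x, -y, -z); pixel columns grow to the right and rows downward; lengths in m; the calibration is good to about 2 mm. A picture is of the moment at which its call begins: read the wrist's pose just before it. get_calibration takes no time and is no camera call.
- job.hand_in(): hands the job in; it is judged then, once.
The state is a dict: "clock": time; "joint_pos": joint angles; "joint_velocities": joint speeds; "tau": joint torques, N m; "position": TCP position; "ee_rot": TCP orientation; "ft_force": force on the tool from outside, world axes, zero at the start; "torque": the same for the moment, N m; "grip_width": opening from 0.0 (shut) to 1.0 (fully open); "grasp_force": force on a finger pad.
Only numpy, scipy, OpenCV 4.12 (cv2) and the standard library are available. Lean on these libraries where they do the work, as an engineer would, in place of code of your own. Each camera call takes 0.05 s, during which the arm holds its last target. There are 200 camera calls.

## Working session

There is one attempt and no reset: what is moved stays moved. The work goes in short steps, Python scripts to look and compute and a tool call to move; the robot and the scene stay as the last step left them, time stands still between calls to the robot, and variables do not carry over. Pictures are saved under pics/ and viewed, at most 10 in all, crops included, and the job is handed in when it is done.

Besides the shell and the picture viewer there is one more tool, called after "Request:" as name([rows], argument=value, ...), one row to a line, values as JSON. send_rows: Moves the arm, as the interface text tells. Its arguments: {"type":"object","properties":{"plan":{"type":"array"},"squeeze":{"type":"number"}},"required":["plan"]}

```bash
mkdir -p pics; python3 - <<'E'
from workcell import get_obs, optics, job
import cv2, numpy as np
o=get_obs(); print({k:np.round(v,3).tolist() for k,v in o.items()})
a=[optics.camera(n) for n in("scene","side")]
np.save('pics/s.npy',np.array(a))
cv2.imwrite('pics/a.png',cv2.resize(np.vstack([i for i in a])[...,::-1],None,fx=.78,fy=.78))
cv2.imwrite('pics/scene.png',a[0][...,::-1]);cv2.imwrite('pics/side.png',a[1][...,::-1])
for n in("scene","side","wrist"): print(n,{k:np.round(v,3).tolist() if not isinstance(v,str) else v for k,v in optics.get_calibration(n).items()})
for n,i in zip("ab",a):
  h=cv2.cvtColor(i,cv2.COLOR_RGB2HSV); m=(((h[...,0]<8)|(h[...,0]>172))&(h[...,1]>130)&(h[...,2]>60)).astype('uint8')
  c=cv2.connectedComponentsWithStats(m)
  print([(s.tolist(),p.round(1).tolist()) for s,p in zip(c[2][1:],c[3][1:]) if s[4]>20])
E
```

```text
{'clock': 0.0, 'joint_pos': [-1.343, 0.333, -0.065, 1.461, 0.022, 1.35, -0.089], 'joint_velocities': [0.001, -0.0, -0.001, 0.0, -0.001, -0.003, 0.0], 'tau': [-0.002, -62.544, 0.048, -39.161, 0.016, 0.01, 0.0], 'position': [0.155, 0.605, 0.248], 'ee_rot': [0.125, 0.992, -0.001, -0.0], 'ft_force': [0.147, 0.305, 0.602], 'torque': [0.001, -0.05, -0.01], 'grasp_force': 0.0, 'grip_width': 1.003}
scene {'intrinsics': [[357.39, 0.0, 254.047], [0.0, 357.39, 194.068], [0.0, 0.0, 1.0]], 'world_from_camera': [[-0.2, -0.802, 0.563, 1.229], [0.98, -0.162, 0.118, 0.09], [-0.003, 0.575, 0.818, 1.127], [0.0, 0.0, 0.0, 1.0]]}
side {'intrinsics': [[397.978, 0.0, 254.086], [0.0, 397.978, 192.545], [0.0, 0.0, 1.0]], 'world_from_camera': [[0.952, 0.218, -0.216, 0.229], [-0.307, 0.669, -0.677, -0.931], [-0.003, 0.71, 0.704, 1.033], [0.0, 0.0, 0.0, 1.0]]}
wrist {'intrinsics': [[267.547, 0.0, 257.523], [0.0, 267.547, 192.786], [0.0, 0.0, 1.0]], 'T_tool_cam': [[-0.0, 0.953, 0.304, 0.078], [1.0, 0.0, -0.0, -0.0], [-0.0, 0.304, -0.953, -0.126], [0.0, 0.0, 0.0, 1.0]]}
[([343, 31, 8, 13, 64], [346.4, 36.8]), ([237, 168, 11, 14, 114], [241.9, 174.4])]
[([241, 199, 12, 14, 128], [246.1, 206.1])]
```

View pics/a.png

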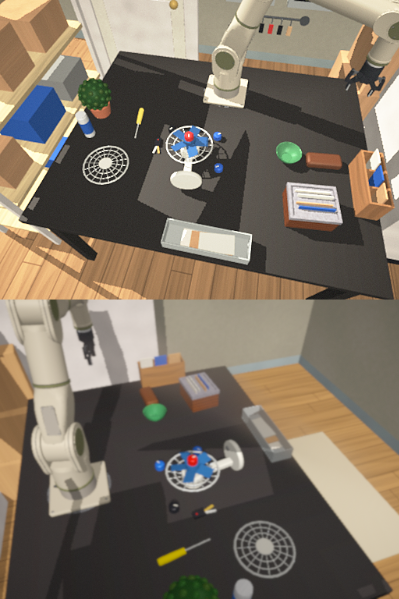

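The red cap on the fan hub is at scene (242,174) and side (246,206). Things that could be mistaken for it are two blue cap-like pieces beside the fan, at scene ≈(279,174) and (280,215), a dark piece near side (223,265), and a red thing on the wall rack at scene (346,37). I choose the red one on the hub. Next I'll check it in a crop and triangulate.

```bash
cat > h.py <<'E'
import numpy as np, cv2
from workcell import get_obs, optics
from scipy.spatial.transform import Rotation as R
def ray(n,uv,T=None):
    c=optics.get_calibration(n);K=np.array(c['intrinsics']);M=np.array(c['world_from_camera']) if T is None else T
    d=np.linalg.inv(K)@[uv[0],uv[1],1]; d=M[:3,:3]@(d*[1,-1,-1]); return M[:3,3],d/np.linalg.norm(d)
def plane(n,uv,z,T=None):
    o,d=ray(n,uv,T); return o+d*(z-o[2])/d[2]
def tri(r):
    A=sum(np.eye(3)-np.outer(d,d) for o,d in r); b=sum((np.eye(3)-np.outer(d,d))@o for o,d in r)
    p=np.linalg.solve(A,b); return p,[np.linalg.norm((np.eye(3)-np.outer(d,d))@(p-o)) for o,d in r]
def wristT():
    o=get_obs();T=np.eye(4);T[:3,:3]=R.from_quat(o['ee_rot']).as_matrix();T[:3,3]=o['position']
    return T@np.array(optics.get_calibration('wrist')['T_tool_cam']),o
E
python3 - <<'E'
from h import *
print(tri([ray('scene',(241.9,174.4)),ray('side',(246.1,206.1))]))
print(plane('scene',(241.9,174.4),.133),plane('side',(246.1,206.1),.133))
print('foot',plane('scene',(238,230),.07),plane('side',(300,195),.07))
a=np.load('pics/s.npy')
for i,(x,y) in enumerate([(245,195),(250,210)]):
    c=a[i][y-65:y+65,x-85:x+85]; a_=cv2.resize(c,None,fx=3.5,fy=3.5,interpolation=cv2.INTER_CUBIC)
    b=a_ if i==0 else np.vstack([b,a_])
cv2.imwrite('pics/b.png',cv2.resize(b,(510,600*1))[...,::-1]) if 0 else cv2.imwrite('pics/b.png',cv2.resize(b,None,fx=.65,fy=.65)[...,::-1])
E
```

```text
(array([ 0.46534018, -0.11199137,  0.12841601]), [np.float64(0.0013144052417413587), np.float64(0.0013144052417413804)])
[ 0.47012075 -0.11177524  0.133     ] [ 0.46339045 -0.11486224  0.133     ]
foot [ 0.65764727 -0.08509044  0.07      ] [ 0.6701105  -0.06491252  0.07      ]
```

View pics/b.png

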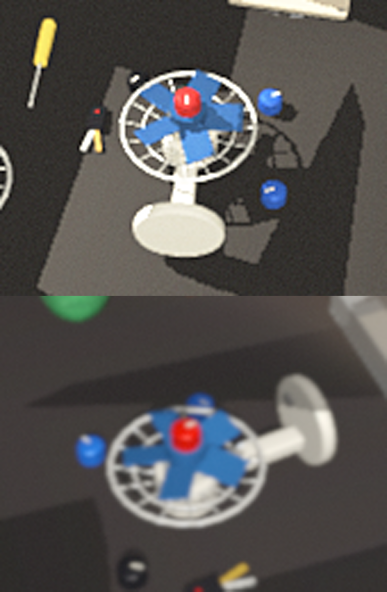

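The crops confirm it: the red cap sits on the fan hub, and the look-alikes lying beside the fan are blue and black. The cap is at about (0.466, -0.112, 0.130), which fits the expected height of 0.115–0.145. I'll swing over along an arc, keeping the tool radial.

Request:
send_rows([
  [[0,0,0.04,-0.175,-0.028,0,1],[0,0,0.04,-0.175,-0.028,0,1],[0,0,0.04,-0.175,-0.028,0,1],[0,0,0.04,-0.175,-0.028,0,1],[0,0,0.04,-0.175,-0.028,0,1],[0,0,0.04,-0.175,-0.028,0,1],[0,0,0.04,-0.175,-0.028,0,1],[0,0,0.04,-0.175,-0.028,0,1],[0,0,0.04,-0.175,-0.028,0,1],[0,0,0.04,-0.175,-0.028,0,1],[0,0,0.04,-0.155,-0.028,0,1],[0,0,0.04,-0.155,-0.028,0,1],[0,0,0.04,-0.155,-0.028,0,1],[0,0,0.04,-0.155,-0.028,0,1],[0,0,0.04,-0.155,-0.028,0,1],[0,0,0.04,-0.155,-0.028,0,1],[0,0,0.04,-0.155,-0.028,0,1],[0,0,0.04,-0.155,-0.028,0,1],[0,0,0.04,-0.155,-0.028,0,1],[0,0,0,0,0,0,1]],
], squeeze=20)

```text
clock: 1.77
position: [0.5105, 0.1113, 0.2484]
ee_rot: [0.645, 0.764, -0.001, 0.001]
ft_force: [0.5, -1.2, 0.4]
grip_width: 1.001
grasp_force: 0.0
```

```bash
cat > go.py <<'E'
import sys
from h import *
o=get_obs();t=np.array(eval(sys.argv[1]));r=R.from_quat(o['ee_rot'])
print('t',o['clock'],np.round(o['position'],4),'tool shift /0.2:',np.round(r.inv().apply(t-o['position'])/.2,4),'y az',np.degrees(np.arctan2(*r.apply([0,1,0])[1::-1])),'z',r.apply([0,0,1]).round(3),np.round(o['joint_pos'],2))
E
python3 go.py "[.466,-.112,.248]"
```

```text
t 1.7667 [0.5105 0.1113 0.2484] tool shift /0.2: [-1.0637 -0.406   0.0039] y az 9.613088738490656 z [ 0.    -0.002 -1.   ] [-0.71  0.1   0.44  1.75 -0.04  1.3  -0.09]
```

Request:
send_rows([
  [[0,0,0.038,-0.16,-0.027,0,1],[0,0,0.038,-0.16,-0.027,0,1],[0,0,0.038,-0.16,-0.027,0,1],[0,0,0.038,-0.16,-0.027,0,1],[0,0,0.038,-0.16,-0.027,0,1],[0,0,0.038,-0.16,-0.027,0,1],[0,0,0.038,-0.16,-0.027,0,1],[0,0,0,0,0,0,1],[0,0,0,0,0,0,1]],
])

```text
clock: 2.52
position: [0.4737, -0.1058, 0.2483]
ee_rot: [0.781, 0.624, 0.0, -0.0]
ft_force: [-0.0, 0.8, 0.3]
grip_width: 0.998
grasp_force: 0.0
```

```bash
cat > w.py <<'E'
import sys
from h import *
T,o=wristT(); i=optics.camera('wrist'); z=float(sys.argv[1])
cv2.imwrite('pics/'+sys.argv[2],i[...,::-1])
h=cv2.cvtColor(i,cv2.COLOR_RGB2HSV); m=(((h[...,0]<8)|(h[...,0]>172))&(h[...,1]>130)&(h[...,2]>50)).astype('uint8')
c,_=cv2.findContours(m,0,2); c=max(c,key=cv2.contourArea)
print(cv2.minEnclosingCircle(c),cv2.boundingRect(c),cv2.contourArea(c))
M=cv2.moments(c);uv=(M['m10']/M['m00'],M['m01']/M['m00']);print(uv,plane('wrist',uv,z,T))
hs=np.argwhere(m*0+(cv2.drawContours(m*0,[cv2.convexHull(c)],-1,1,-1)&((h[...,1]<90)&(h[...,2]>120))));print('white',len(hs),hs.mean(0)[::-1] if len(hs) else '')
if len(hs): print(plane('wrist',hs.mean(0)[::-1],.145,T))
E
python3 w.py .132 w1.png; python3 go.py "[.466,-.112,.248]"
```

```text
((249.8333282470703, 199.5), 22.88265037536621) (229, 177, 42, 46) 1448.5
(249.94937291450924, 199.717984121505) [ 0.46512442 -0.11079092  0.132     ]
white 114 [258.06140351 202.57894737]
[ 0.47309442 -0.11078603  0.145     ]
t 2.5667 [ 0.4742 -0.1043  0.2482] tool shift /0.2: [-0.0465 -0.0316  0.001 ] y az -12.563647863939167 z [-0.     0.001 -1.   ] [-0.5  -0.    0.63  1.85  0.    1.3  -0.09]
```

View pics/w1.png

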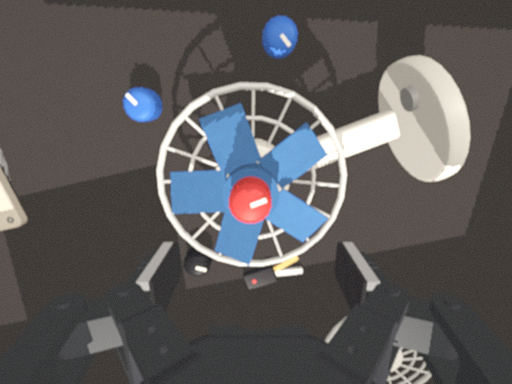

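The wrist view shows the red cap at (250,200), with its stripe pointing right along fan +x. The centre comes out at (0.4653, -0.1112), which agrees with the triangulation. Now I'll centre over it and descend.

```bash
python3 go.py "[.4654,-.1114,.138]"
```

```text
t 2.5667 [ 0.4742 -0.1043  0.2482] tool shift /0.2: [-0.0445 -0.0351  0.551 ] y az -12.563647863939167 z [-0.     0.001 -1.   ] [-0.5  -0.    0.63  1.85  0.    1.3  -0.09]
```

Request:
send_rows([
  [[0,0,0,-0.02,-0.02,0.08,1],[0,0,0,-0.02,-0.015,0.08,1],[0,0,0,0,0,0.08,1],[0,0,0,0,0,0.08,1],[0,0,0,0,0,0.07,1],[0,0,0,0,0,0.05,1],[0,0,0,0,0,0.04,1],[0,0,0,0,0,0.02,1],[0,0,0,0,0,0,1],[0,0,0,0,0,0,1],[0,0,0,0,0,0,1],[0,0,0,0,0,0,1]],
])

```text
clock: 3.57
position: [0.4662, -0.1106, 0.1489]
ee_rot: [0.78, 0.626, 0.0, 0.0]
ft_force: [0.8, -0.2, 0.1]
grip_width: 1.002
grasp_force: 0.0
```

```bash
python3 w.py .132 w2.png; python3 go.py "[.4654,-.1114,.136]"
```

```text
((256.21868896484375, 243.4319305419922), 37.9450798034668) (222, 206, 69, 76) 4018.0
(255.7845943255351, 243.8576406172225) [ 0.46520122 -0.11053968  0.132     ]
white 261 [270.37931034 253.72796935]
[ 0.47334237 -0.11134831  0.145     ]
t 3.6167 [ 0.4661 -0.1106  0.1488] tool shift /0.2: [-0.0045 -0.0028  0.0641] y az -12.545237561887104 z [ 0.001  0.    -1.   ] [-0.47  0.09  0.65  1.99 -0.06  1.08 -0.02]
```

View pics/w2.png

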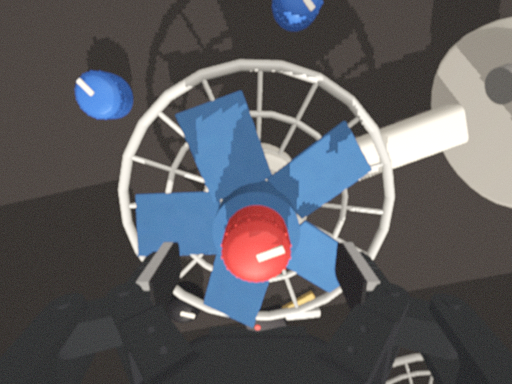

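The cap is at (256,244), midway between the open pads, and the path down is clear. I'll go down the last 13 mm and close.

Request:
send_rows([
  [[0,0,0,-0.004,-0.002,0.03,1],[0,0,0,0,0,0.02,1],[0,0,0,0,0,0.012,1],[0,0,0,0,0,0,1],[0,0,0,0,0,0,0.65],[0,0,0,0,0,0,0.6],[0,0,0,0,0,0,0.6],[0,0,0,0,0,0,0.6]],
])

```text
clock: 4.28
position: [0.4653, -0.1113, 0.136]
ee_rot: [0.78, 0.626, 0.0, 0.0]
ft_force: [-0.2, 1.1, 0.5]
grip_width: 0.6
grasp_force: 0.0
```

```bash
python3 go.py "[.4653,-.1112,.136]"
```

```text
t 4.2833 [ 0.4653 -0.1113  0.136 ] tool shift /0.2: [ 0.0006 -0.0002  0.    ] y az -12.545904982198273 z [ 0.  0. -1.] [-0.47  0.11  0.65  2.   -0.08  1.05 -0.  ]
```

Request:
send_rows([
  [[0,0,0,0,0,0,0.52],[0,0,0,0,0,0,0.48],[0,0,0,0,0,0,0.45],[0,0,0,0,0,0,0.4],[0,0,0,0,0,0,0.4],[0,0,0,0,0,0,0.4]],
], squeeze=20)

```text
clock: 4.78
position: [0.4652, -0.1113, 0.1361]
ee_rot: [0.78, 0.626, 0.0, -0.0]
ft_force: [-2.4, 0.0, 5.7]
grip_width: 0.463
grasp_force: 20.3
```

Request:
send_rows([
  [[0,0,0,0,0,-0.004,0.4],[0,0,0,0,0,0,0.4],[0,0,0.03,0,0,0,0.4],[0,0,0.03,0,0,0,0.4],[0,0,0.03,0,0,0,0.4]],
])

```text
clock: 5.2
position: [0.4651, -0.1114, 0.1365]
ee_rot: [0.821, 0.571, -0.0, -0.0]
ft_force: [-0.8, -1.0, -0.5]
grip_width: 0.464
grasp_force: 20.4
```

```bash
cat > s.py <<'E'
from h import *
o=get_obs();r=R.from_quat(o['ee_rot'])
print(o['clock'],'F',o['ft_force'],'M',o['torque'],'g',o['grasp_force'],'az',np.degrees(np.arctan2(*r.apply([0,1,0])[1::-1])),'j7',o['joint_pos'][6],o['position'])
E
python3 s.py
```

```text
5.2 F [-0.83406598 -1.00788639 -0.4903396 ] M [-0.00605535  0.10128713 -0.02653694] g 20.353260432530078 az -20.40875089649595 j7 -0.14029752786315663 [ 0.46511237 -0.11136099  0.13648236]
```

Low torque after about 8°. I'll continue in small steps.

Request:
send_rows([
  [[0,0,0.03,0,0,0,0.4],[0,0,0.03,0,0,0,0.4],[0,0,0.03,0,0,0,0.4],[0,0,0,0,0,0,0.4]],
])

```text
clock: 5.53
position: [0.4652, -0.1114, 0.1365]
ee_rot: [0.858, 0.514, -0.0, 0.0]
ft_force: [-0.0, 0.4, -0.0]
grip_width: 0.458
grasp_force: 20.3
```

```bash
python3 s.py
```

```text
5.5333 F [-0.00437531  0.37554177 -0.03508156] M [-0.01395098  0.00262187 -0.03203238] g 20.342985792376567 az -28.13864468341571 j7 -0.2737122569750782 [ 0.46517281 -0.11135269  0.13651751]
```

Request:
send_rows([
  [[0,0,0.03,0,0,0,0.4],[0,0,0.03,0,0,0,0.4],[0,0,0.03,0,0,0,0.4],[0,0,0,0,0,0,0.4]],
])

```text
clock: 5.87
position: [0.4651, -0.1113, 0.1366]
ee_rot: [0.89, 0.456, -0.0, -0.0]
ft_force: [0.4, 0.8, -0.2]
grip_width: 0.458
grasp_force: 20.3
```

```bash
python3 s.py
```

```text
5.8667 F [ 0.43387688  0.7634416  -0.18653226] M [0.02674569 0.02891196 0.00067993] g 20.343086583234253 az -35.78801030226032 j7 -0.40573586317425137 [ 0.46514027 -0.11133437  0.13655024]
```

Request:
send_rows([
  [[0,0,0.03,0,0,0,0.4],[0,0,0.03,0,0,0,0.4],[0,0,0.03,0,0,0,0.4],[0,0,0.03,0,0,0,0.4],[0,0,0.03,0,0,0,0.4],[0,0,0.03,0,0,0,0.4],[0,0,0,0,0,0,0.4]],
])

```text
clock: 6.45
position: [0.4652, -0.1113, 0.1366]
ee_rot: [0.943, 0.332, 0.0, 0.0]
ft_force: [-0.5, 0.6, -0.7]
grip_width: 0.46
grasp_force: 20.3
```

```bash
python3 s.py; python3 w.py .132 w3.png
```

```text
6.45 F [-0.48191737  0.59351439 -0.65298166] M [-0.02059186  0.03534957 -0.00761609] g 20.34508100405219 az -51.199897655748195 j7 -0.6716166364252597 [ 0.46521535 -0.11134031  0.13663502]
((257.5, 253.82142639160156), 42.32363510131836) (219, 212, 78, 85) 4942.5
(257.4520316978587, 253.95579160343956) [ 0.46559702 -0.11125897  0.132     ]
white 293 [272.6996587  266.14675768]
[ 0.4709956  -0.11686597  0.145     ]
```

View pics/w3.png

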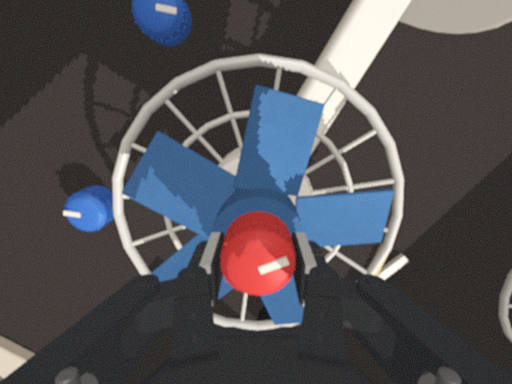

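The stripe (272,266) keeps its direction in the tool's view, so the cap is turning with the gripper after 39° with hardly any torque. This is the right way. I'll carry on to about 87°.

Request:
send_rows([
  [[0,0,0.04,0,0,0,0.4],[0,0,0.04,0,0,0,0.4],[0,0,0.04,0,0,0,0.4],[0,0,0.04,0,0,0,0.4],[0,0,0.04,0,0,0,0.4],[0,0,0.04,0,0,0,0.4],[0,0,0.04,0,0,0,0.4],[0,0,0.04,0,0,0,0.4],[0,0,0.04,0,0,0,0.4],[0,0,0.04,0,0,0,0.4],[0,0,0.04,0,0,0,0.4],[0,0,0.04,0,0,0,0.4],[0,0,0.04,0,0,0,0.4],[0,0,0.04,0,0,0,0.4],[0,0,0,0,0,0,0.4],[0,0,0,0,0,0,0.4]],
])

```text
clock: 7.83
position: [0.4652, -0.1113, 0.1366]
ee_rot: [0.997, -0.08, -0.0, -0.0]
ft_force: [0.3, 0.2, 0.2]
grip_width: 0.459
grasp_force: 20.3
```

```bash
python3 s.py; python3 w.py .132 w4.png
```

```text
7.8333 F [0.26070411 0.17368627 0.24264472] M [-0.05216897  0.0820698  -0.01990421] g 20.349599210676388 az -99.1277483475091 j7 -1.4971235201228323 [ 0.46517029 -0.11132277  0.13664854]
((257.5, 253.032470703125), 41.399532318115234) (219, 212, 78, 83) 4889.5
(257.43187783345263, 253.77956164570335) [ 0.46576913 -0.11164478  0.132     ]
white 279 [273.5483871  264.92114695]
[ 0.46575834 -0.11992795  0.145     ]
```

The stripe is still at (273,265) in the tool view, so the cap has turned about 87°. I'll lift gently and check.

Request:
send_rows([
  [[0,0,0,0,0,-0.01,0.4],[0,0,0,0,0,-0.01,0.4],[0,0,0,0,0,-0.01,0.4],[0,0,0,0,0,-0.01,0.4]],
])

```text
clock: 8.22
position: [0.4652, -0.1113, 0.145]
ee_rot: [0.997, -0.081, 0.0, -0.0]
ft_force: [-0.4, -0.0, -1.0]
grip_width: 0.463
grasp_force: 20.3
```

Free. Lifting another ~85 mm.

Request:
send_rows([
  [[0,0,0,0,0,-0.02,0.4],[0,0,0,0,0,-0.04,0.4],[0,0,0,0,0,-0.05,0.4],[0,0,0,0,0,-0.06,0.4],[0,0,0,0,0,-0.06,0.4],[0,0,0,0,0,-0.06,0.4],[0,0,0,0,0,-0.05,0.4],[0,0,0,0,0,-0.04,0.4],[0,0,0,0,0,-0.03,0.4],[0,0,0,0,0,-0.02,0.4],[0,0,0,0,0,0,0.4],[0,0,0,0,0,0,0.4],[0,0,0,0,0,0,0.4],[0,0,0,0,0,0,0.4],[0,0,0,0,0,0,0.4],[0,0,0,0,0,0,0.4]],
])

```text
clock: 9.55
position: [0.4651, -0.1113, 0.2304]
ee_rot: [0.997, -0.082, -0.0, 0.0]
ft_force: [0.4, -0.4, -0.8]
grip_width: 0.458
grasp_force: 20.3
```

```bash
python3 s.py; python3 w.py .218 w5.png
```

```text
9.55 F [ 0.41603552 -0.38471791 -0.78111534] M [ 0.01116245  0.00754651 -0.02301373] g 20.346087124707992 az -99.35011587494121 j7 -1.592347302145456 [ 0.465053   -0.11131206  0.23040713]
((257.8678894042969, 253.88912963867188), 41.839805603027344) (219, 213, 77, 83) 4966.0
(257.46486105517516, 254.38290374546918) [ 0.46071069 -0.11083679  0.218     ]
white 301 [272.44518272 263.2192691 ]
[ 0.4066094  -0.11566133  0.145     ]
```

View pics/w5.png

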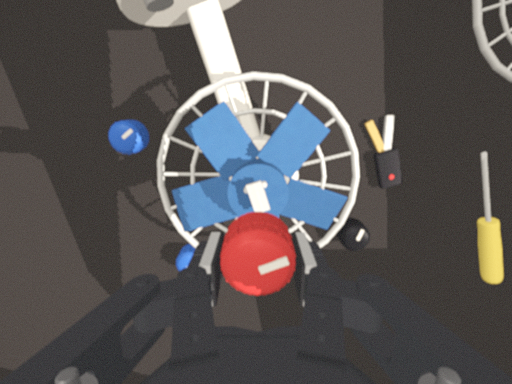

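The cap is between the pads at (257,254). The bare shaft shows on the hub at (258,195), and the cap is 94 mm above its seat, motionless.

```bash
python3 -c "
from workcell import job
print(job.hand_in())"
```

```text
the job is handed in; nothing more can be done
None
```

The red cap is off the fan and still in the gripper, motionless about 94 mm above its seat. It turned freely about 87° clockwise seen from above (the first way tried), with 20 N of grip, and the job is handed in; no verdict came back.

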